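Start the cheese press

TASK

Set the packed steel mould lengthways inside the low rails of the cheese press and swing the press's arm back over it as far as its stop. Then turn the wing knob clockwise until the foot just touches the follower on the mould, give it a quarter turn more and no further, and let go. Leave the jars and dishes round it standing where they are.

Things in the scene. Friction and masses are not known exactly. Their poses are not given: they have to be found in the camera images.
- mould: Loose open steel box with rows of drain holes, 110 x 62 x 54 mm (x, y, z), 0.4 to 0.7 kg with its filling, standing on the worktop. Origin: centre of its underside; x along its length, z up. A pale wooden slab, the follower, fills its mouth and stands 4 to 8 mm proud of the rim. Grasp it across the 62 mm. A pepper mill stands past one end and a spice jar past the other, 15 mm or more from it; the long sides are free for 35 mm or more.
- follower_top (a point): Centre of the follower's flat top face, 58 to 62 mm above the mould's underside (differs from start to start). The mould is packed firm: the follower does not yield.
- press: Cheese press, fixed to the worktop: wooden board 215 x 104 mm, 16 mm high, with a steel drip plate, a column 28 mm thick at the back and a swinging arm on it. Origin: under the centre of the bed; x runs from the bed to the column, whose axis is at x = 100 mm; z up. Four low rails, 5 mm high, enclose 120 mm (x) by 71 mm (y) on the drip plate. 
- press_bed (a point): Centre of the drip plate's top between the rails, 18 mm above the worktop; here the centre of the mould's underside belongs.
- press_arm (a joint): Hinge of the arm on the column's vertical axis, rad. 0: home, against the stop, the arm points along the press's -x and the screw is over the centre of the bed. It grows as the arm swings aside, clockwise seen from above (towards the press's +y); it starts at 1.35 to 1.65, ends at 1.95, has light friction (0.15 N m) and stays where it is left. The arm lies 114 to 137 mm above the worktop.
- swing_grip (a point): Centre of the upright turned wooden grip on the arm's free end, 25 mm thick at and just above this point, which is 160 mm above the worktop; the grip narrows to a 15 mm neck on the arm at 137 mm and ends at 174 mm. It is 180 mm from the column's axis and 80 mm from the knob's.
- knob_grip (a point): Centre of the knob's wing, on the screw's axis, 100 mm from the column's axis. The wing is a wooden bar 66 mm long (this point's x axis), 13 mm thick and 24 mm high, this point 2 mm above its mid-height. It is 177 mm above the worktop with the knob at 0 and sinks with the screw, 24 mm a turn; below the wing there is only a hub 28 mm wide and, farther down, the arm.
- press_knob (a joint): Turn of the knob, rad, growing clockwise seen from above; a full turn lowers screw, knob and foot by 24 mm. Starts at 0.5 to 1.3, ends at 6.0, friction 0.08 N m; it stays where it is left.
- foot_under (a point): Centre of the flat underside of the foot, a steel disc 52 mm across at the screw's lower end; 88 mm above the worktop with the knob at 0 and the spring slack. It clears the follower by 3 mm or more when the arm swings in.
- press_foot (a joint): How far the foot is pushed up into the screw against its spring, m: 0 while it touches nothing; once it touches the follower it grows by 6 mm for a quarter turn of the knob (stiffness 1000 N/m). Ends at 0.014.
- mill: Bystander: wooden pepper mill, 58 mm thick, 150 mm tall, standing 103 to 113 mm from the mould's centre along the mould's +x. Origin: centre of its underside.
- spice_jar: Bystander: spice jar with dark cap, 41 mm thick, 105 mm tall, standing 93 to 105 mm from the mould's centre along the mould's -x. Origin: centre of its underside.
- garlic: Bystander: garlic bulb, 50 mm wide, 48 mm tall, beside the press, right or left of its board. Origin: centre of its underside.
- ramekin: Bystander: small pale stoneware dish, 61 mm wide, 37 mm tall, beside the press, on the other side from the garlic. Origin: centre of its underside.
- timer: Bystander: kitchen timer, 66 mm wide, 48 mm tall, standing farther back, between mould and press. Origin: centre of its underside.
- salt: Bystander: turned wooden salt cellar, 66 mm wide, 68 mm tall, at the left. Wall cabinets hang at the back, undersides 0.51 m above the worktop, door fronts about 0.59 m ahead of the robot and their knobs a little nearer. Origin: centre of its underside.

How it is judged (in metres and radians):
On the way, in this order (a step that is already met when the one before it is completed fails the run):
1. the mould stands flat between the rails of the press, the arm still aside (horizontal distance between mould and press_bed below 0.01 m and angle between the x axis of mould and the x axis of press, either way round below 0.14 rad and z of mould in the frame of press between 0.015 and 0.0215 m and angle between mould's own z axis and vertical below 0.05 rad and value of joint press_arm above 0.9 rad), for 0.2 s.
2. the arm is home over the mould, the foot not yet pressing (horizontal distance between mould and press_bed below 0.01 m and angle between the x axis of mould and the x axis of press, either way round below 0.14 rad and z of mould in the frame of press between 0.015 and 0.0215 m and angle between mould's own z axis and vertical below 0.05 rad and value of joint press_arm below 0.06 rad and value of joint press_foot below 0.001 m), for 0.2 s.
3. the foot presses on the follower (contact force between press_foot and mould above 0.5 N and value of joint press_arm below 0.06 rad), for 0.1 s.
At the end, for the whole second after the job is handed in: The mould stands flat between the rails (centre within 10 mm of the bed's, within 0.14 rad of its direction), the arm is within 0.06 rad of home, the foot rests on the follower with its spring pushed in 4.0 to 8.4 mm (0.165 to 0.35 of a turn past touching), all at rest (horizontal distance between mould and press_bed below 0.01 m and angle between the x axis of mould and the x axis of press, either way round below 0.14 rad and z of mould in the frame of press between 0.015 and 0.0215 m and angle between mould's own z axis and vertical below 0.05 rad and value of joint press_arm below 0.06 rad and value of joint press_foot between 0.004 and 0.0084 m and linear speed of mould below 0.01 m/s and velocity of joint press_knob below 0.05 rad/s).
It fails at once if the knob is driven more than 0.475 of a turn past touching (spring pushed in over 11.4 mm) (value of joint press_foot above 0.0114 m).
It fails at once if a bystander is shifted by more than 30 mm or tipped (distance of any of mill, spice_jar, garlic, ramekin, timer, salt from where it was at the start of the episode above 0.03 m or angle between any of mill, spice_jar, garlic, ramekin, timer, salt's own z axis and vertical above 0.35 rad).
It also fails if it takes over 72 s, if anything falls off the work surface, if the arm or the gripper's body presses on something with over 40 N, if the wrist force passes 120 N, or if a joint passes its speed limit or range.

ROBOT

A 6-joint arm with a two-finger parallel gripper is mounted at the origin on a cart in front of the work surface, level with it; the furniture and walls round the work are solid. World frame = base frame: x ahead of the robot, y to its left, z up, the work surface at z = 0. Lengths are in mm, angles in rad, forces in N, time in s.
With the tool pointing down it reaches from about 350 to 975 mm from the base axis. Payload 17.4 kg.
Tool frame: the origin (TCP) lies on the front face of the gripper's body, between the roots of the fingers; the fingertips stand 73 mm ahead of it and the grasp point (between the pads) lies 54 mm ahead of it; z points along the fingers, y is the line along which they close (so a half turn about z gives the same grasp; the last joint's range is limited). The gripper opens to 85 mm and grips with 20 to 120 N. Pads are 22 mm wide; open, the fingers measure 114 mm over their backs; the gripper's body (76 mm by 85 mm) begins 54 mm behind the grasp point. The pads swing forward as they close: fully open they stand 13 mm farther back than shut.
Start: joints at [-1.292, 0.116, 1.442, -0, 1.584, -0.038], TCP at [210.272, -641.419, 303.903] pointing down, gripper open.
Joint ranges: [-2.83, 2.83], [-0.83, 2.19], [0.07, 2.5], [-1.14, 4.28], [0.01, 3], [-2.97, 2.97]. Speed limits (rad/s): [1.89, 1.89, 2.22, 3.14, 3.14, 3.14].

INTERFACE

Orientations are given as a rotation vector (axis times angle).
In Python, from cell import bot, optics, workorder gives the robot as it stands.
- The arm moves only by the tool servo_tool, never from a script. Its argument "targets" is a list of rows, each a list of 5 numbers: the gripper's target within -1 to 1 (shut at 1, half-way at 0, fully open at -1), then the shift along the tool's x, y, z as a fraction of full scale, then the turn about the tool's z as a fraction of full scale. A call has 1 to 5 rows; each row is the pose to reach, as a shift and turn from the pose commanded when the call began, along the tool's axes at that moment, turning the shorter way round; what a row does not reach only later rows make up. Full scale, the value 1, is 0.1 m for a shift and pi rad for a turn. A row lasts 1/10 s, in which the tool goes at most 50 mm and 8.59 degrees, less where a joint would pass 70% of its speed; a pose out of reach is approached as far as the arm can. A call with a number of a shift or a turn outside -1 to 1 is refused whole. A call with a gripper value outside its range is refused whole. The fingers move at their own pace and stop on an object; "grip_force" is the grip in N (left out, the last holds). Time passes only in rows, so rows that repeat a pose let the fingers close. It gives the time, the measured TCP pose, the force, the opening and the grip force at its end, in the units of the state.
- bot.observe(): the state, without advancing time (a new reading comes with each control period).
- optics.get_image(name): name is "scene" or "top" or "wrist"; returns a dict with "frame" (384x512x3 uint8, red, green, blue), "z_map" (384x512 float32, mm along the optical axis (not along the pixel's ray), 0 where there is no reading), "fx", "fy", "cx", "cy" (pixels), "k1" (the pictures are not rectified: a ray, as slopes to the right and down, at radius r is drawn at 1 + k1 r^2 times it, then the intrinsics apply), "rvec" (rotation vector, rad) and "tvec" (3), from world to camera coordinates, as OpenCV has them; the wrist camera has in their place "tool_from_camera" (4x4, takes a point from camera to tool coordinates, whose origin is the TCP and whose axes are the flange's). Camera axes: x right, y down, z forward; pixel columns grow to the right and rows downward; lengths in mm; the calibration is good to about 2 mm. A picture is of the moment at which its call begins: read the wrist's pose just before it.
- workorder.finish_job(): hands the job in; it is judged then, once.
The state is a dict: "t": time; "joints": joint angles; "dq": joint speeds; "joint_torque": joint torques, N m; "tcp_pos": TCP position; "eef_rot": TCP orientation; "contact_force": force on the tool from outside, world axes, zero at the start; "wrist_torque": the same for the moment, N m; "width": opening from 0.0 (shut) to 1.0 (fully open); "grasp_force": force on a finger pad.
Only numpy, scipy, OpenCV 4.12 (cv2) and the standard library are available. Lean on these libraries where they do the work, as an engineer would, in place of code of your own. Each camera call takes 0.05 s, during which the arm holds its last target. There are 200 camera calls.

## Working session

There is one attempt and no reset: what is moved stays moved. The work goes in short steps, Python scripts to look and compute and a tool call to move; the robot and the scene stay as the last step left them, time stands still between calls to the robot, and variables do not carry over. Pictures are saved under pics/ and viewed, at most 10 in all, crops included, and the job is handed in when it is done.

Besides the shell and the picture viewer there is one more tool, called after ">>>" as name([rows], argument=value, ...), one row to a line, values as JSON. servo_tool: Moves the arm, as the interface text tells. Shift numbers are shares of 0.1 m and turn numbers shares of pi rad, none past 1 either way. Its arguments: {"type":"object","properties":{"targets":{"type":"array","items":{"type":"array","items":{"type":"number","minimum":-1,"maximum":1}}},"grip_force":{"type":"number"}},"required":["targets"]}

```bash
ls; mkdir -p pics; cat > h.py <<'E'
import numpy as np, cv2
from cell import bot, optics, workorder
from scipy.spatial.transform import Rotation as R
def cam(n):
    s=bot.observe(); d=optics.get_image(n)
    if n=="wrist":
        M=np.array(d["tool_from_camera"]); T=np.eye(4); T[:3,:3]=R.from_rotvec(s["eef_rot"]).as_matrix(); T[:3,3]=s["tcp_pos"]; W=T@M
    else:
        W=np.eye(4); r=R.from_rotvec(np.ravel(d["rvec"])).as_matrix(); W[:3,:3]=r.T; W[:3,3]=-r.T@np.ravel(d["tvec"])
    d["W"]=W; return d
def rays(d,uv):
    uv=np.asarray(uv,float).reshape(-1,1,2); K=np.array([[d["fx"],0,d["cx"]],[0,d["fy"],d["cy"]],[0,0,1]])
    p=cv2.undistortPoints(uv,K,np.array([d["k1"],0,0,0.])).reshape(-1,2)
    return np.c_[p,np.ones(len(p))]
def onplane(d,uv,z):
    r=rays(d,uv)@d["W"][:3,:3].T; o=d["W"][:3,3]; return o+r*((z-o[2])/r[:,2])[:,None]
def cloud(d):
    h,w=d["z_map"].shape; g=np.stack(np.meshgrid(np.arange(w),np.arange(h)),-1)
    p=rays(d,g)*d["z_map"].reshape(-1,1); P=p@d["W"][:3,:3].T+d["W"][:3,3]
    P[d["z_map"].ravel()==0]=np.nan; return P.reshape(h,w,3)
def save(d,name): cv2.imwrite("pics/"+name,d["frame"][:,:,::-1])
E
python3 - <<'E'
from h import *
s=bot.observe(); print(s)
a=cam("top");b=cam("scene")
for d in(a,b): print(d["W"].round(2),d["fx"],d["k1"])
cv2.imwrite("pics/top.png",cv2.resize(a["frame"][:,:,::-1],(800,600))); cv2.imwrite("pics/scene.png",cv2.resize(b["frame"][:,:,::-1],(800,600)))
np.save("top_cloud.npy",cloud(a));np.save("scene_cloud.npy",cloud(b));np.save("top_f.npy",a["frame"])
E
```

```text
pics
{'t': 0.0, 'joints': array([-1.29179138e+00,  1.16500450e-01,  1.44228703e+00, -5.37767613e-07,
        1.58401345e+00, -3.77626257e-02]), 'dq': array([-9.44050767e-04, -1.90572080e-05,  2.76614631e-03,  1.48704986e-04,
        7.67852977e-05,  1.09634167e-03]), 'joint_torque': array([-3.29000766e-03, -7.31996155e+01, -6.32495785e+01, -2.53695080e-04,
        6.21243613e-03,  5.24164000e-05]), 'tcp_pos': array([ 210.24430934, -641.30273575,  303.13885456]), 'eef_rot': array([-3.10108643e+00, -4.95310436e-01,  2.29131712e-04]), 'contact_force': array([-0.00640937, -1.15385689, -0.04005147]), 'wrist_torque': array([-0.00415203,  0.03427874,  0.00511726]), 'grasp_force': 0.0, 'width': 0.9982586398984487}
[[ 1.00000e-02 -1.00000e+00  6.00000e-02  4.15010e+02]
 [-1.00000e+00 -1.00000e-02  0.00000e+00  1.21250e+02]
 [-0.00000e+00 -6.00000e-02 -1.00000e+00  1.50623e+03]
 [ 0.00000e+00  0.00000e+00  0.00000e+00  1.00000e+00]] 462.1310817393196 -0.03978442027318362
[[-5.60000e-01 -5.90000e-01  5.80000e-01 -4.64540e+02]
 [-8.30000e-01  4.00000e-01 -3.80000e-01  7.51090e+02]
 [-1.00000e-02 -7.00000e-01 -7.20000e-01  1.29806e+03]
 [ 0.00000e+00  0.00000e+00  0.00000e+00  1.00000e+00]] 486.488407814606 -0.09056124126267394
```

View pics/top.png

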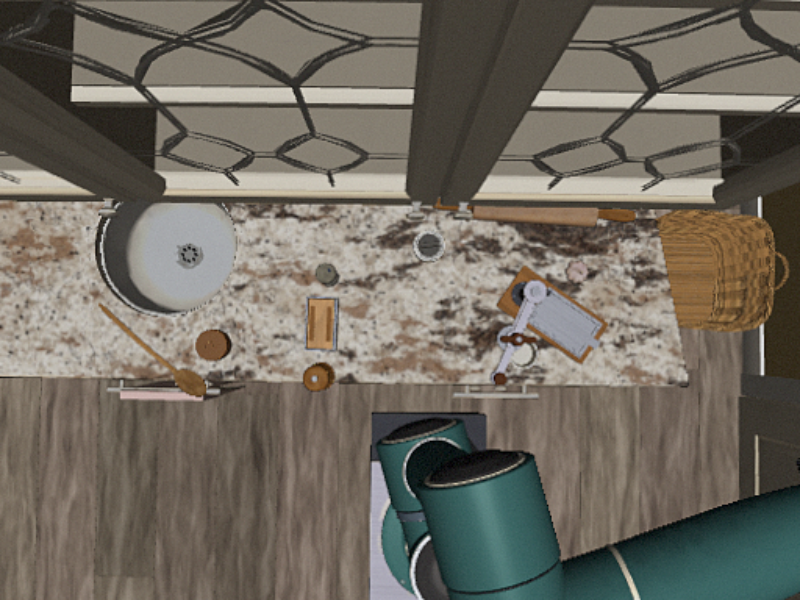

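View pics/scene.png

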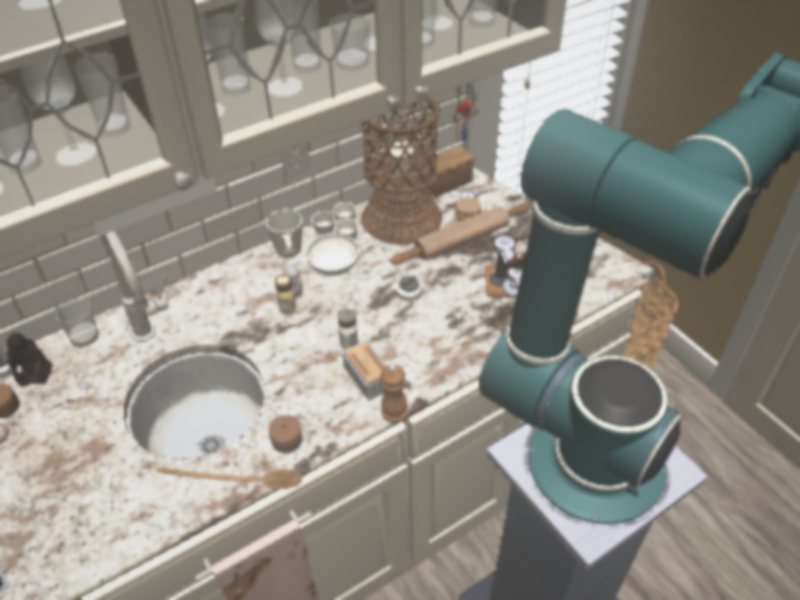

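Top view (800-wide): the mould is at about (322,323), with the mill at (318,376) and the jar at (326,273). The press board is centred at about (560,318) and its column at (535,291). The knob is at (517,339) over the ramekin, the grip is at (500,378) and the garlic at (577,270). Next I'll get coarse positions.

```bash
cat >> h.py <<'E'
def goal(tx,ty,tz,yaw=None):
    """tool-axes shift /100 and turn/pi to bring TCP to world pos; yaw = world angle of tool y axis (mod pi)"""
    s=bot.observe(); Q=R.from_rotvec(s["eef_rot"]).as_matrix(); v=Q.T@(np.array([tx,ty,tz])-s["tcp_pos"])/100
    cy=np.arctan2(Q[1,1],Q[0,1]); t=0
    if yaw is not None: t=-(((yaw-cy)+np.pi/2)%np.pi-np.pi/2)/np.pi
    print("shift",v.round(4),"turn",round(t,4),"tcp",s["tcp_pos"].round(1),"tool y yaw",round(cy,4),"j6",s["joints"][5].round(3),"w",round(s["width"],3))
E
python3 - <<'E'
from h import *
C=np.load("top_cloud.npy"); f=np.load("top_f.npy")
for n,(u,v) in dict(mould=(322,323),mill=(318,376),jar=(326,273),timer=(429,246),salt=(213,345),column=(535,291),bed=(565,318),grip=(500,379),knob=(515,339),garlic=(577,270),ram=(520,355)).items():
    u=int(u*.64);v=int(v*.64); print(n,C[v-1:v+2,u-1:u+2].reshape(-1,3)[[0,4,8]].round(0).tolist())
Q=R.from_rotvec(bot.observe()["eef_rot"]).as_matrix();print(Q.round(3))
# mould: region box with z 40..75
z=C[:,:,2]; m=np.zeros(z.shape,np.uint8); m[185:228,190:222]=1; m&=((z>45)&(z<80)).astype(np.uint8)
p=C[m>0][:,:2].astype(np.float32); print("mould",len(p),cv2.minAreaRect(p),np.median(C[m>0],0))
m=np.zeros(z.shape,np.uint8); m[165:235,310:395]=1; m&=((z>8)&(z<26)).astype(np.uint8)
p=C[m>0][:,:2].astype(np.float32); print("board",len(p),cv2.minAreaRect(p),np.median(C[m>0],0))
print(cam("wrist")["tool_from_camera"])
E
```

```text
mould [[439.0, 261.0, 52.0], [436.0, 257.0, 60.0], [433.0, 254.0, 55.0]]
mill [[338.0, 260.0, 138.0], [335.0, 257.0, 138.0], [332.0, 254.0, 136.0]]
jar [[536.0, 252.0, 100.0], [533.0, 249.0, 105.0], [530.0, 246.0, 105.0]]
timer [[597.0, 49.0, 53.0], [594.0, 46.0, 50.0], [593.0, 42.0, 36.0]]
salt [[392.0, 481.0, 50.0], [389.0, 477.0, 56.0], [386.0, 474.0, 55.0]]
column [[503.0, -149.0, 141.0], [500.0, -151.0, 146.0], [497.0, -155.0, 140.0]]
bed [[457.0, -235.0, 19.0], [453.0, -239.0, 15.0], [450.0, -242.0, 16.0]]
grip [[339.0, -79.0, 182.0], [336.0, -83.0, 175.0], [333.0, -86.0, 174.0]]
knob [[414.0, -105.0, 177.0], [411.0, -107.0, 179.0], [408.0, -109.0, 184.0]]
garlic [[556.0, -258.0, 31.0], [552.0, -257.0, 45.0], [549.0, -261.0, 43.0]]
ram [[378.0, -144.0, 6.0], [375.0, -147.0, 5.0], [371.0, -151.0, 3.0]]
[[ 0.95   0.312 -0.   ]
 [ 0.312 -0.95   0.001]
 [ 0.    -0.001 -1.   ]]
mould 654 ((432.025390625, 260.7962341308594), (109.89191436767578, 63.18160629272461), 0.1340188831090927) [432.76934181 260.57607412  57.68320624]
board 1847 ((466.55419921875, -211.10203552246094), (223.37277221679688, 263.0185852050781), 2.1815345287323) [ 449.37069564 -227.94161152   17.49797425]
[[-2.37959091e-04 -9.50609027e-01 -3.10390754e-01  8.05123028e+01]
 [ 9.99999952e-01 -1.65351245e-04 -2.60235500e-04 -2.22641999e-01]
 [ 1.96058718e-04 -3.10390802e-01  9.50609022e-01 -7.21123488e+01]
 [ 0.00000000e+00  0.00000000e+00  0.00000000e+00  1.00000000e+00]]
```

>>> servo_tool([
  [-1, 0.43, -0.4, 0, 0],
  [-1, 0.85, -0.8, 0, 0],
  [-1, 0.85, -0.8, 0, 0],
  [-1, 0.85, -0.8, 0, 0],
])

```text
t: 0.55
tcp_pos: [267.1, -537.4, 304.4]
eef_rot: [3.101, 0.499, 0.0]
contact_force: [-0.7, -0.7, -0.5]
width: 1.0
grasp_force: 0.0
```

>>> servo_tool([
  [-1, 0.43, -0.4, 0, 0],
  [-1, 0.85, -0.8, 0, 0],
  [-1, 0.85, -0.8, 0, 0],
  [-1, 0.85, -0.8, 0, 0],
])

```text
t: 0.95
tcp_pos: [322.6, -435.8, 304.3]
eef_rot: [3.101, 0.498, 0.0]
contact_force: [-0.4, -0.6, -0.0]
width: 0.999
grasp_force: 0.0
```

>>> servo_tool([
  [-1, 0.43, -0.4, 0, 0],
  [-1, 0.85, -0.8, 0, 0],
  [-1, 0.85, -0.8, 0, 0],
  [-1, 0.85, -0.8, 0, 0],
])

```text
t: 1.35
tcp_pos: [378.4, -333.8, 304.1]
eef_rot: [3.101, 0.498, 0.0]
contact_force: [0.4, -0.2, 0.1]
width: 0.995
grasp_force: 0.0
```

>>> servo_tool([
  [-1, 0.43, -0.4, 0, 0],
  [-1, 0.85, -0.8, 0, 0],
  [-1, 0.85, -0.8, 0, 0],
  [-1, 0.85, -0.8, 0, 0],
  [-1, 0.85, -0.8, 0, 0],
])

```text
t: 1.85
tcp_pos: [433.6, -232.9, 303.8]
eef_rot: [3.102, 0.495, -0.001]
contact_force: [0.3, 0.2, -0.5]
width: 1.001
grasp_force: 0.0
```

```bash
python3 - <<'E'
from h import *
s=bot.observe(); print(s["t"],s["tcp_pos"],s["joints"].round(3),s["dq"].round(3))
d=cam("wrist"); save(d,"press.png"); P=cloud(d); np.save("press_c.npy",P); np.save("press_f.npy",d["frame"])
import pickle; pickle.dump(d,open("press.pkl","wb"))
E
```

```text
1.85 [ 433.56407915 -232.87148854  303.76280693] [-5.440e-01 -2.900e-01  1.822e+00 -1.000e-03  1.610e+00  7.100e-01] [-0.015 -0.004  0.003 -0.     0.001  0.003]
```

View pics/press.png

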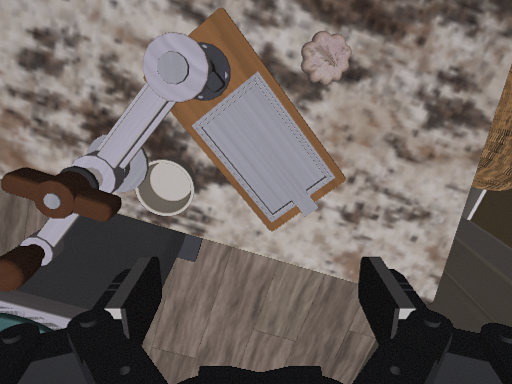

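The wrist view shows the press clearly. Board corners are at about (220,8), (345,178) and (271,231), the column top at (172,68), the knob wing centred at (58,195), the grip at (18,268), the ramekin at (165,187) and the garlic at (326,57).

```bash
python3 - <<'E'
from h import *
import pickle; d=pickle.load(open("press.pkl","rb")); f=d["frame"]; P=np.load("press_c.npy")
hsv=cv2.cvtColor(f,cv2.COLOR_RGB2HSV)
print([hsv[v,u].tolist() for u,v in((230,40),(325,160),(262,215),(280,225),(20,190))])
w=cv2.inRange(hsv,(8,110,60),(22,255,255)); w=cv2.morphologyEx(w,cv2.MORPH_OPEN,np.ones((3,3)))
z=P[:,:,2]; w[(z>30)|(np.isnan(z))]=0; w[:, :165]=0; w[235:]=0; w[:,350:]=0
n,l,st,_=cv2.connectedComponentsWithStats(w); print(st[st[:,4]>60])
m=np.isin(l,[i for i in range(1,n) if st[i,4]>200])
v,u=np.nonzero(m); p=onplane(d,np.c_[u,v],16)[:,:2].astype(np.float32); r=cv2.minAreaRect(p); print("board",r, cv2.boxPoints(r).round(1).tolist())
c=onplane(d,[(220,8),(345,178),(271,231)],16)[:,:2]; print("corners",c.round(1),np.linalg.norm(c[0]-c[1]),np.linalg.norm(c[1]-c[2]))
print("board z",np.nanmedian(P[60:66,228:236,2]),"plate z",np.nanmedian(P[130:150,250:270].reshape(-1,3),0))
# knob & grip reddish-brown high
k=cv2.inRange(hsv,(0,90,20),(14,255,200)); k[:, 150:]=0;
for nm,lo,hi in(("wing",150,185),("grip",155,180)):
    mm=(k>0)&(z>lo)&(z<hi); mm[(240 if nm=="wing" else 310):]=0
    if nm=="grip": mm[:240]=0
    v,u=np.nonzero(mm); q=P[mm]; print(nm,len(q),np.median(q,0).round(1),np.percentile(q[:,2],[5,50,95]).round(1)); r=cv2.minAreaRect(q[:,:2].astype(np.float32)); print(r)
# column cap
mm=np.zeros(z.shape,bool); mm[35:100,145:205]=1; q=P[mm]; q=q[q[:,2]>135]; print("cap",np.percentile(q[:,2],[5,50,95]),cv2.minEnclosingCircle(q[:,:2].astype(np.float32)))
E
```

```text
[[13, 134, 118], [13, 137, 125], [13, 136, 124], [14, 128, 126], [10, 128, 78]]
[[     0      0    512    384 190983]
 [   171      8    174    222   5625]]
board ((459.4590148925781, -211.9847412109375), (213.36952209472656, 103.2424087524414), 55.55442428588867) [[356.5, -270.79998779296875], [441.70001220703125, -329.20001220703125], [562.4000244140625, -153.1999969482422], [477.20001220703125, -94.80000305175781]]
corners [[ 559.6 -152.2]
 [ 442.6 -327.4]
 [ 357.8 -271.1]] 210.64980640584596 101.79032626859068
board z 18.074149123271297 plate z [ 454.20758069 -225.66426042   20.16103295]
wing 2857 [ 413.4 -117.8  182.5] [167.3 182.5 184.9]
((409.1063232421875, -113.38836669921875), (23.79543113708496, 63.6392936706543), 11.302826881408691)
grip 1046 [341.5 -87.  170.6] [157.3 170.6 176.4]
((337.9529113769531, -85.26197052001953), (23.9813232421875, 15.882699012756348), 29.02911949157715)
cap [136.37412687 138.93981617 144.69859927] ((496.65899658203125, -149.85076904296875), 25.578487396240234)
```

```bash
python3 - <<'E'
import cv2
f=cv2.imread("pics/press.png")[55:235,170:350]; cv2.imwrite("pics/crop.png",cv2.resize(f,(600,600),interpolation=cv2.INTER_CUBIC))
E
```

```text
(no output)
```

View pics/crop.png

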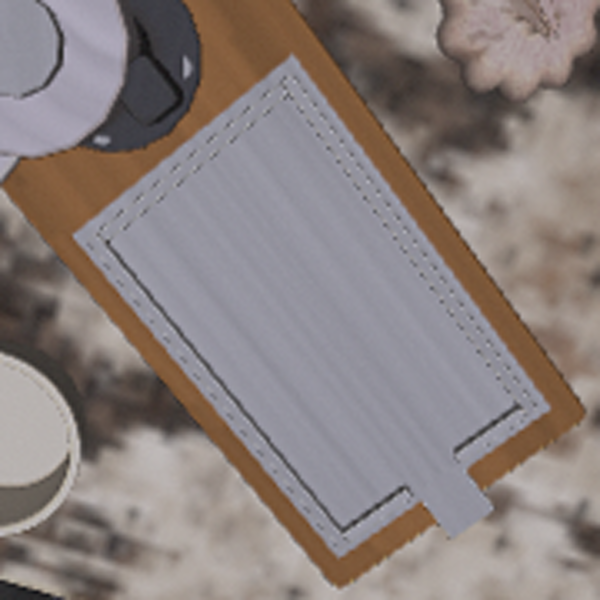

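The crop shows the plate's outer corners at (292,57), (73,236), (340,556) and (550,408). The rail inner lines have corners at about (105,240), (342,530), (520,405) and (290,97).

```bash
python3 - <<'E'
from h import *
import pickle; d=pickle.load(open("press.pkl","rb")); P=np.load("press_c.npy")
for nm,c,z in(("plate",[(292,57),(73,236),(340,556),(550,408)],18),("inner18",[(290,97),(105,240),(342,530),(520,405)],18)):
    uv=np.array(c)*180/600+[170-.35,55-.35]; q=onplane(d,uv,z)[:,:2]
    e=np.linalg.norm(q-np.roll(q,-1,0),axis=1); print(nm,q.round(1).tolist(),q.mean(0).round(1),e.round(1))
    a=(q[0]+q[1]-q[2]-q[3]); print(np.degrees(np.arctan2(a[1],a[0])))
c0=np.array([459.46,-211.98]); th=np.radians(55.55); X=np.array([np.cos(th),np.sin(th)]);Y=np.array([-X[1],X[0]])
print("bed rel board:",(q.mean(0)-c0)@X,(q.mean(0)-c0)@Y)
f=d["frame"]; g=cv2.cvtColor(f,cv2.COLOR_RGB2GRAY)
cir=cv2.HoughCircles(cv2.medianBlur(g[20:110,130:215],3),cv2.HOUGH_GRADIENT,1,10,param1=100,param2=18,minRadius=10,maxRadius=40); print(cir)
for zz in (139,145): print(onplane(d,[(172,68)],zz))
E
```

```text
plate [[516.7, -202.9], [445.9, -154.6], [370.1, -267.6], [440.5, -315.7]] [ 443.3 -235.2] [ 85.7 136.1  85.3 136.1]
56.04050230695986
inner18 [[505.8, -205.8], [447.8, -164.4], [379.2, -265.2], [438.4, -306.1]] [ 442.8 -235.4] [ 71.3 121.9  71.9 120.8]
55.93673941079386
bed rel board: -28.724610409707022 0.51193910762125
[[[42.5 48.5 34.9]]]
[[ 499.41573539 -151.17495139  139.        ]]
[[ 499.68525221 -152.60430733  145.        ]]
```

>>> servo_tool([
  [-1, 0.14, -0.42, 0, 0.04],
  [-1, 0.28, -0.85, 0, 0.08],
  [-1, 0.28, -0.85, 0, 0.101],
  [-1, 0.28, -0.85, 0, 0.101],
  [-1, 0.28, -0.85, 0, 0.101],
])

```text
t: 2.4
tcp_pos: [433.7, -143.2, 303.9]
eef_rot: [3.141, 0.0, -0.0]
contact_force: [-0.8, 1.1, 0.2]
width: 0.999
grasp_force: 0.0
```

>>> servo_tool([
  [-1, 0, -0.4, 0, 0],
  [-1, 0, -0.8, 0, 0],
  [-1, 0, -1, 0, 0],
  [-1, 0, -1, 0, 0],
])

```text
t: 2.8
tcp_pos: [434.0, -41.3, 303.9]
eef_rot: [-3.141, -0.003, 0.0]
contact_force: [0.2, -0.5, 0.1]
width: 1.003
grasp_force: 0.0
```

>>> servo_tool([
  [-1, 0, -0.4, 0, 0],
  [-1, 0, -0.8, 0, 0],
  [-1, 0, -1, 0, 0],
  [-1, 0, -1, 0, 0],
])

```text
t: 3.2
tcp_pos: [434.3, 58.5, 303.8]
eef_rot: [-3.142, -0.003, 0.001]
contact_force: [0.8, 0.5, 0.0]
width: 0.996
grasp_force: 0.0
```

>>> servo_tool([
  [-1, 0, -0.4, 0, 0],
  [-1, 0, -0.8, 0, 0],
  [-1, 0, -1, 0, 0],
  [-1, 0, -1, 0, 0],
])

```text
t: 3.6
tcp_pos: [434.6, 158.4, 303.5]
eef_rot: [3.141, 0.002, -0.001]
contact_force: [-0.3, -0.2, 0.4]
width: 0.993
grasp_force: 0.0
```

>>> servo_tool([
  [-1, 0, -0.4, 0, 0],
  [-1, 0, -0.8, 0, 0],
  [-1, 0, -1, 0, 0],
  [-1, 0, -1, 0, 0],
  [-1, 0, -1, 0, 0],
])

```text
t: 4.1
tcp_pos: [434.8, 256.7, 303.6]
eef_rot: [3.141, -0.001, -0.001]
contact_force: [0.7, -0.4, -0.7]
width: 1.0
grasp_force: 0.0
```

```bash
python3 - <<'E'
from h import *
s=bot.observe(); print(s["t"],s["joints"].round(3))
d=cam("wrist"); save(d,"mould.png"); P=cloud(d)
import pickle; pickle.dump((d,P),open("mould.pkl","wb"))
z=P[:,:,2]; g=(np.abs(P[:,:,0]-432)<62)&(np.abs(P[:,:,1]-260)<45)
m=g&(z>46)&(z<75); print(m.sum(),np.percentile(z[m],[5,25,50,75,95]).round(1)); print("xy", cv2.minAreaRect(P[m][:,:2].astype(np.float32)))
hsv=cv2.cvtColor(d["frame"],cv2.COLOR_RGB2HSV); w=m&(hsv[:,:,1]>90)
v,u=np.nonzero(w); zt=np.median(z[w]); print("follower z",zt,np.percentile(z[w],[10,90])); print(cv2.minAreaRect(onplane(d,np.c_[u,v],60)[:,:2].astype(np.float32)))
goal(432,260.5,300,-np.pi/2)
E
```

```text
4.1 [ 4.830e-01 -2.600e-01  1.798e+00 -1.000e-03  1.604e+00  2.055e+00]
7065 [54.9 59.5 60.8 61.4 62.2]
xy ((433.889892578125, 264.23175048828125), (63.336673736572266, 110.11792755126953), 88.50580596923828)
follower z 61.06223129204449 [59.94684181 62.04764401]
((434.5601501464844, 264.1189270019531), (51.52585220336914, 99.66324615478516), 88.35906982421875)
shift [-0.0272 -0.0395  0.0376] turn -0.0005 tcp [434.7 256.6 303.8] tool y yaw -1.5723 j6 2.055 w 1.0
```

View pics/mould.png

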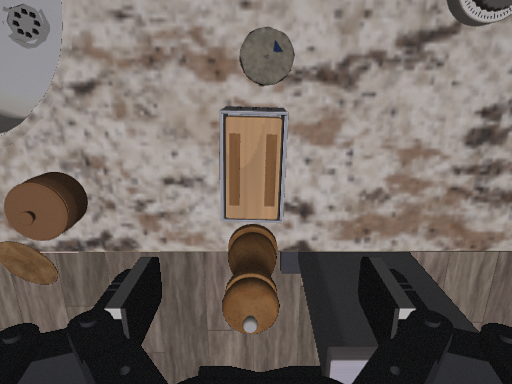

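The mould is centred in the wrist view at (252,165), with the mill at (250,280) and the jar at (267,55). The gap between the fingers is centred on it. I'll descend and grasp.

>>> servo_tool([
  [-1, -0.01, -0.07, 0.3, 0.0075],
  [-1, -0.01, -0.07, 0.6, 0.0075],
  [-1, -0.01, -0.07, 0.9, 0.0075],
  [-1, -0.01, -0.07, 1, 0.0075],
  [-1, -0.01, -0.07, 1, 0.0075],
])

```text
t: 4.65
tcp_pos: [433.1, 263.9, 203.2]
eef_rot: [3.14, -0.04, -0.002]
contact_force: [0.2, -0.3, 0.1]
width: 1.0
grasp_force: 0.0
```

>>> servo_tool([
  [-1, 0, 0, 0.25, 0],
  [-1, 0, 0, 0.5, 0],
  [-1, 0, 0, 0.7, 0],
  [-1, 0, 0, 0.7, 0],
  [-1, 0, 0, 0.7, 0],
])

```text
t: 5.15
tcp_pos: [433.7, 265.1, 135.8]
eef_rot: [-3.141, 0.038, -0.002]
contact_force: [0.3, 0.3, 1.6]
width: 1.001
grasp_force: 0.0
```

```bash
python3 - <<'E'
from h import *
goal(434,263.5,92,-np.pi/2-.026)
print(bot.observe()["contact_force"])
E
```

```text
shift [0.0027 0.016  0.4378] turn 0.0005 tcp [433.7 265.1 135.8] tool y yaw -1.5952 j6 2.094 w 1.001
[0.31634891 0.25629281 1.5764136 ]
```

>>> servo_tool([
  [-1, 0, 0.01, 0.2, 0],
  [-1, 0, 0.01, 0.43, 0],
  [-1, 0, 0.01, 0.43, 0],
  [-1, 0, 0.01, 0.43, 0],
])

```text
t: 5.55
tcp_pos: [433.6, 264.3, 92.7]
eef_rot: [-3.141, 0.038, -0.002]
contact_force: [0.0, 0.7, 0.6]
width: 1.001
grasp_force: 0.0
```

>>> servo_tool([
  [1, 0, 0, 0, 0],
  [1, 0, 0, 0, 0],
  [1, 0, 0, 0, 0],
  [1, 0, 0, 0, 0],
  [1, 0, 0, 0, 0],
], grip_force=50)

```text
t: 6.05
tcp_pos: [433.6, 264.4, 92.8]
eef_rot: [-3.14, 0.038, -0.003]
contact_force: [-2.1, -1.9, 10.4]
width: 0.717
grasp_force: 54.9
```

>>> servo_tool([
  [1, 0, 0, 0, 0],
  [1, 0, 0, 0, 0],
  [1, 0, 0, 0, 0],
])

```text
t: 6.35
tcp_pos: [433.7, 264.3, 92.8]
eef_rot: [-3.141, 0.038, -0.003]
contact_force: [-2.9, -1.7, 10.3]
width: 0.72
grasp_force: 54.9
```

>>> servo_tool([
  [1, 0, 0, -0.2, 0],
  [1, 0, 0, -0.5, 0],
  [1, 0, 0, -0.8, 0],
  [1, 0, 0, -1, 0],
  [1, 0, 0, -1, 0],
])

```text
t: 6.85
tcp_pos: [433.7, 264.5, 194.1]
eef_rot: [-3.139, 0.038, -0.006]
contact_force: [0.4, -0.5, -5.6]
width: 0.716
grasp_force: 58.8
```

>>> servo_tool([
  [1, 0, 0, -0.3, 0],
  [1, 0, 0, -0.6, 0],
  [1, 0, 0, -0.9, 0],
  [1, 0, 0, -1, 0],
  [1, 0, 0, -1, 0],
])

```text
t: 7.35
tcp_pos: [433.1, 264.1, 290.8]
eef_rot: [-3.141, 0.038, -0.001]
contact_force: [-0.5, 0.5, -5.8]
width: 0.719
grasp_force: 58.9
```

>>> servo_tool([
  [1, 0, 0.2, 0, 0],
  [1, 0, 0.5, 0, 0],
  [1, 0, 0.8, 0, 0],
  [1, 0, 1, 0, 0],
])

```text
t: 7.75
tcp_pos: [430.1, 162.6, 288.1]
eef_rot: [3.14, -0.038, -0.004]
contact_force: [0.7, 0.6, -5.3]
width: 0.715
grasp_force: 58.6
```

>>> servo_tool([
  [1, 0, 0.25, 0, 0],
  [1, 0, 0.5, 0, 0],
  [1, 0, 0.8, 0, 0],
  [1, 0, 1, 0, 0],
])

```text
t: 8.15
tcp_pos: [427.7, 62.7, 288.2]
eef_rot: [3.141, -0.039, -0.004]
contact_force: [0.9, 0.1, -6.0]
width: 0.717
grasp_force: 58.6
```

>>> servo_tool([
  [1, 0, 0.25, 0, 0],
  [1, 0, 0.5, 0, 0],
  [1, 0, 0.8, 0, 0],
  [1, 0, 1, 0, 0],
])

```text
t: 8.55
tcp_pos: [425.3, -37.3, 288.2]
eef_rot: [-3.141, 0.039, 0.005]
contact_force: [-0.1, 1.2, -5.8]
width: 0.72
grasp_force: 58.6
```

>>> servo_tool([
  [1, 0, 0.25, 0, 0],
  [1, 0, 0.5, 0, 0],
  [1, 0, 0.8, 0, 0],
  [1, 0, 1, 0, 0],
  [1, 0, 1, 0, 0],
])

```text
t: 9.05
tcp_pos: [422.8, -137.6, 288.1]
eef_rot: [-3.141, 0.042, 0.005]
contact_force: [-0.5, 0.4, -5.0]
width: 0.716
grasp_force: 58.6
```

>>> servo_tool([
  [1, 0, 0.25, 0, -0.04],
  [1, 0, 0.5, 0, -0.08],
  [1, 0, 0.8, 0, -0.12],
  [1, 0, 1, 0, -0.16],
  [1, 0, 1, 0, -0.16],
])

```text
t: 9.55
tcp_pos: [420.6, -237.1, 288.4]
eef_rot: [-3.049, -0.749, 0.004]
contact_force: [-0.9, 0.3, -6.5]
width: 0.715
grasp_force: 58.8
```

>>> servo_tool([
  [1, 0, 0, 0, -0.04],
  [1, 0, 0, 0, -0.08],
  [1, 0, 0, 0, -0.12],
  [1, 0, 0, 0, -0.16],
  [1, 0, 0, 0, -0.16],
])

```text
t: 10.05
tcp_pos: [420.9, -234.9, 289.3]
eef_rot: [-2.768, -1.481, 0.001]
contact_force: [-0.7, 0.0, -6.0]
width: 0.718
grasp_force: 58.8
```

```bash
python3 - <<'E'
from h import *
goal(443,-235.3,200,-.595)
print(bot.observe()["contact_force"])
d=cam("wrist"); save(d,"held.png"); P=cloud(d)
import pickle; pickle.dump((d,P),open("held.pkl","wb"))
E
```

```text
shift [0.1191 0.1875 0.893 ] turn 0.0022 tcp [ 420.9 -234.9  289.3] tool y yaw -0.5881 j6 0.026 w 0.718
[-0.74824283  0.02454677 -6.0204086 ]
```

View pics/held.png

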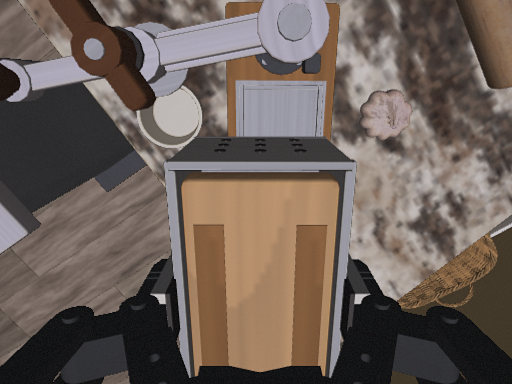

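```bash
python3 - <<'E'
from h import *
import pickle; d,P=pickle.load(open("held.pkl","rb"))
M=np.array(d["tool_from_camera"])
for uv in[(175,161),(260,161),(348,161),(167,165),(355,165)]:
    r=M[:3,:3]@rays(d,[uv])[0]; o=M[:3,3]; print(uv,(o+r*(38.8-o[2])/r[2]).round(1))
# column of gray at u=260
print(d["frame"][132:176,260].mean(1).astype(int).tolist())
s=bot.observe(); Q=R.from_rotvec(s["eef_rot"]).as_matrix()
q=(P[100:300,215:310].reshape(-1,3)-s["tcp_pos"])@Q; print("follower tool coords",np.nanmedian(q[120*95:],0))
# board check from here: wood/ramekin
print(Q.round(3))
E
```

```text
(175, 161) [ 55.1 -27.6  38.8]
(260, 161) [55.1  0.5 38.8]
(348, 161) [55.1 29.6 38.8]
(167, 165) [ 53.8 -30.3  38.8]
(355, 165) [53.8 32.  38.8]
[155, 155, 156, 152, 125, 75, 51, 25, 49, 79, 56, 44, 18, 50, 78, 56, 56, 20, 22, 55, 73, 57, 62, 58, 58, 59, 59, 57, 57, 83, 146, 154, 154, 154, 153, 151, 153, 143, 129, 152, 69, 49, 55, 58]
follower tool coords [22.49741687  0.99008346 32.08502783]
[[ 0.559  0.829 -0.001]
 [ 0.829 -0.559  0.001]
 [ 0.    -0.002 -1.   ]]
```

```bash
python3 - <<'E'
from h import *
import pickle; d,P=pickle.load(open("held.pkl","rb"))
f=d["frame"]; print(f[100,225:250].tolist()[::2],f[100,315:340].tolist()[::2]); hsv=cv2.cvtColor(f,cv2.COLOR_RGB2HSV)
w=cv2.inRange(hsv,(8,110,60),(22,255,255))
for row in(95,110,125):
    x=np.nonzero(w[row,210:350])[0]+210; L=x[x<270]; Rr=x[x>300]; p=onplane(d,[(L.max()+.5,row),(Rr.min()-.5,row)],18); q=onplane(d,[(L.min()-.5,row),(Rr.max()+.5,row)],16); print(row,L.min(),L.max(),Rr.min(),Rr.max(),p.mean(0).round(1),q.mean(0).round(1),np.linalg.norm(p[0]-p[1]),np.linalg.norm(q[0]-q[1]))
    X=np.array([.5606,.828]);Y=np.array([-.828,.5606]); b=np.array([443,-235.3]); print([(a.mean(0)[:2]-b)@Y for a in(p,q)])
print("back edge", [((p[:2]-b)@X).round(1) for p in onplane(d,[(250,81),(310,81)],18)])
E
```

```text
[[157, 145, 139], [108, 82, 65], [139, 98, 62], [138, 97, 64], [132, 93, 62], [136, 105, 82], [156, 155, 168], [161, 160, 165], [156, 155, 167], [101, 101, 106], [163, 162, 173], [157, 157, 168], [154, 153, 163]] [[154, 152, 164], [83, 81, 87], [155, 155, 167], [158, 158, 168], [151, 151, 163], [141, 115, 100], [132, 93, 61], [130, 92, 62], [134, 95, 60], [89, 78, 71], [88, 80, 77], [78, 71, 68], [79, 71, 66]]
95 227 234 326 333 [ 474.3 -189.9   18. ] [ 474.3 -190.    16. ] 87.6955121976725 103.71512172490078
[np.float64(-0.4114786732129278), np.float64(-0.5167143607469302)]
110 228 235 325 331 [ 466.6 -201.7   18. ] [ 466.2 -201.7   16. ] 86.90138946642571 102.13982677559375
[np.float64(-0.7668967902759305), np.float64(-0.3834897027936326)]
125 228 235 324 330 [ 458.4 -213.7   18. ] [ 458.  -213.6   16. ] 87.0761589318759 102.51299474140562
[np.float64(-0.6368640028786139), np.float64(-0.2460448190492808)]
back edge [np.float64(67.8), np.float64(68.2)]
```

>>> servo_tool([
  [1, 0.06, 0.1, 0, 0.0015],
  [1, 0.12, 0.19, 0.1, 0.0015],
  [1, 0.12, 0.19, 0.4, 0.0015],
  [1, 0.12, 0.19, 0.7, 0.0015],
  [1, 0.12, 0.19, 0.9, 0.0015],
])

```text
t: 10.6
tcp_pos: [443.6, -235.8, 197.6]
eef_rot: [-2.774, -1.47, 0.002]
contact_force: [-0.2, -0.1, -6.2]
width: 0.717
grasp_force: 58.6
```

>>> servo_tool([
  [1, 0, 0, 0.2, 0],
  [1, 0, 0, 0.4, 0],
  [1, 0, 0, 0.6, 0],
  [1, 0, 0, 0.6, 0],
  [1, 0, 0, 0.6, 0],
])

```text
t: 11.1
tcp_pos: [443.8, -236.2, 140.7]
eef_rot: [-2.774, -1.472, 0.001]
contact_force: [0.1, 0.2, -4.9]
width: 0.718
grasp_force: 58.6
```

```bash
python3 - <<'E'
from h import *
goal(443.4,-235.6,111.3,-.593)
print(bot.observe()["contact_force"])
E
```

```text
shift [ 0.0029 -0.0062  0.2936] turn -0.0007 tcp [ 443.8 -236.2  140.7] tool y yaw -0.5951 j6 0.055 w 0.718
[ 0.07191262  0.15602987 -4.92431449]
```

>>> servo_tool([
  [1, 0.003, -0.006, 0.1, 0],
  [1, 0.003, -0.006, 0.2, 0],
  [1, 0.003, -0.006, 0.24, 0],
  [1, 0.003, -0.006, 0.27, 0],
  [1, 0.003, -0.006, 0.28, 0],
])

```text
t: 11.6
tcp_pos: [443.0, -235.8, 112.7]
eef_rot: [-2.774, -1.473, 0.0]
contact_force: [0.2, -0.4, -5.2]
width: 0.713
grasp_force: 58.7
```

>>> servo_tool([
  [1, 0, 0, 0.01, 0],
  [1, 0, 0, 0.015, 0],
  [1, 0, 0, 0.015, 0],
  [1, 0, 0, 0.015, 0],
])

```text
t: 12.0
tcp_pos: [443.1, -235.8, 111.6]
eef_rot: [2.774, 1.474, 0.0]
contact_force: [0.6, -0.7, -5.8]
width: 0.72
grasp_force: 58.7
```

>>> servo_tool([
  [1, 0, 0, 0.008, 0],
  [1, 0, 0, 0.008, 0],
  [1, 0, 0, 0.014, 0],
  [1, 0, 0, 0.014, 0],
])

```text
t: 12.4
tcp_pos: [443.2, -235.9, 110.9]
eef_rot: [2.774, 1.474, 0.0]
contact_force: [-4.9, 1.3, 8.3]
width: 0.72
grasp_force: 60.5
```

>>> servo_tool([
  [-1, 0, 0, 0, 0],
  [-1, 0, 0, 0, 0],
  [-1, 0, 0, 0, 0],
  [-1, 0, 0, 0, 0],
  [-1, 0, 0, 0, 0],
])

```text
t: 12.9
tcp_pos: [443.1, -235.8, 110.0]
eef_rot: [2.774, 1.474, 0.0]
contact_force: [0.7, 0.3, 0.2]
width: 1.0
grasp_force: 0.0
```

>>> servo_tool([
  [-1, 0, 0, -0.2, 0],
  [-1, 0, 0, -0.5, 0],
  [-1, 0, 0, -0.8, 0],
  [-1, 0, 0, -1, 0],
  [-1, 0, 0, -1, 0],
])

```text
t: 13.4
tcp_pos: [443.8, -236.2, 213.1]
eef_rot: [2.771, 1.472, 0.004]
contact_force: [-0.4, 0.0, -1.2]
width: 0.996
grasp_force: 0.0
```

>>> servo_tool([
  [-1, 0, 0, -0.3, 0],
  [-1, 0, 0, -0.6, 0],
  [-1, 0, 0, -0.9, 0],
  [-1, 0, 0, -0.9, 0],
  [-1, 0, 0, -0.9, 0],
])

```text
t: 13.9
tcp_pos: [443.1, -235.8, 299.4]
eef_rot: [-2.774, -1.474, 0.0]
contact_force: [0.3, -0.5, -1.8]
width: 0.997
grasp_force: 0.0
```

```bash
python3 - <<'E'
from h import *
s=bot.observe(); print(s["tcp_pos"],s["width"])
d=cam("wrist"); save(d,"placed.png"); P=cloud(d)
import pickle; pickle.dump((d,P),open("placed.pkl","wb"))
f=d["frame"];hsv=cv2.cvtColor(f,cv2.COLOR_RGB2HSV);z=P[:,:,2]
b=np.array([443.4,-235.6]);X=np.array([.559,.829]);Y=np.array([-.829,.559])
r=(P[:,:,:2]-b); ok=(np.abs(r@X)<65)&(np.abs(r@Y)<40)&(z>60)&(z<90); w=ok&(hsv[:,:,1]>90)
v,u=np.nonzero(w); print("follower z",np.percentile(z[w],[10,50,90])); R_=cv2.minAreaRect(onplane(d,np.c_[u,v],78.5)[:,:2].astype(np.float32)); print(R_,"off",(R_[0]-b)@X,(R_[0]-b)@Y)
k=cv2.inRange(hsv,(0,90,20),(16,255,200))
for nm,lo,hi in(("wing",160,192),("grip",150,182)):
    mm=(k>0)&(z>lo)&(z<hi)&~ok; n,l,st,ct=cv2.connectedComponentsWithStats(mm.astype(np.uint8))
    for i in range(1,n):
        if st[i,4]>150:
            v,u=np.nonzero(l==i); q=P[l==i]; print(nm,st[i].tolist(),np.median(q,0).round(1),cv2.minAreaRect(q[:,:2].astype(np.float32)))
E
```

```text
[ 443.1043529  -235.80018466  299.39713873] 0.9966434439297939
follower z [77.99465666 79.06724934 80.03709187]
((441.8266296386719, -233.51708984375), (98.62606048583984, 56.81642532348633), 55.7728157043457) off 0.8472184875488359 2.468670806884744
wing [23, 16, 106, 116, 4561] [ 412.3 -114.   183.8] ((408.89141845703125, -113.09239196777344), (63.7912712097168, 24.325050354003906), 76.54979705810547)
grip [38, 16, 91, 115, 1417] [ 414.7 -117.8  175.5] ((415.2514953613281, -114.09638977050781), (64.22438049316406, 11.511070251464844), 82.8819580078125)
```

View pics/placed.png

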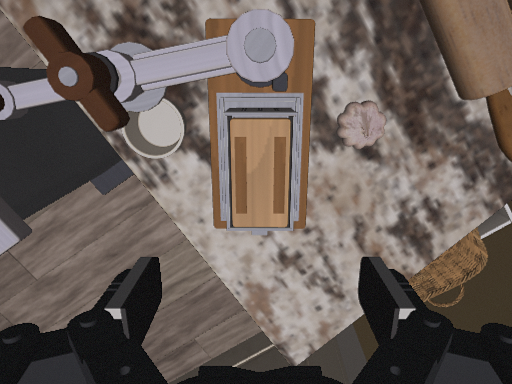

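The mould sits between the rails, centred at (260,170), and the follower reads 79 mm. The knob is at (70,75), the grip at (5,103) and the ramekin at (155,127). Next I'll calibrate the depth bias and work out the push pose.

```bash
python3 - <<'E'
from h import *
import pickle; d,P=pickle.load(open("placed.pkl","rb")); z=P[:,:,2]
md=lambda a,b,c,e: np.round([np.nanmedian(z[a:b,c:e]),np.nanstd(z[a:b,c:e])],2)
print("board",md(40,80,210,222),"right",md(100,200,305,310)); print("counter",md(170,230,150,200),md(100,140,400,440),"arm bar",md(60,75,170,200),"cap",md(40,50,250,270))
print("follower",md(130,210,240,280),"wing",md(25,45,40,48),md(95,120,105,118))
k=cv2.inRange(cv2.cvtColor(d["frame"],cv2.COLOR_RGB2HSV),(0,90,20),(16,255,200))
m=(k>0)&(z>170)&(z<195);m[140:]=0;m[:,140:]=0; h,e=np.histogram(z[m],bins=np.arange(174,192,1)); print(dict(zip(e.tolist(),h.tolist())))
col=np.array([499.3,-152.7])
for zz in(183,186):
    q=onplane(d,[(68,76)],zz)[0,:2]; v=q-col; print("screw",q,np.linalg.norm(v),np.degrees(np.arctan2(v[1],v[0])))
q=col+150*np.array([np.cos(np.radians(157.5)),np.sin(np.radians(157.5))]); print(q)
goal(379,-53,260,None)
E
```

```text
board [133.25  30.11] right [17.24  6.46]
counter [  1.58 322.31] [1.93 0.76] arm bar [133.98   1.34] cap [144.17   0.71]
follower [79.16  0.72] wing [184.09   0.99] [180.1    8.51]
{174: 71, 175: 75, 176: 84, 177: 97, 178: 77, 179: 116, 180: 158, 181: 163, 182: 327, 183: 701, 184: 1124, 185: 849, 186: 125, 187: 2, 188: 0, 189: 0, 190: 0}
screw [ 406.98668691 -111.6712842 ] 101.02031128767901 156.0372121564118
screw [ 408.2838973  -112.58984212] 99.46233315313403 156.2172490513454
[360.71807012 -95.29748515]
shift [ 1.1559 -1.552   0.3882] turn 0 tcp [ 442.9 -235.7  298.6] tool y yaw -0.5943 j6 0.054 w 1.0
```

>>> servo_tool([
  [1, 0.2, -0.25, 0, 0.045],
  [1, 0.4, -0.5, 0, 0.09],
  [1, 0.617, -0.78, 0, 0.135],
  [1, 0.617, -0.78, 0, 0.18],
  [1, 0.617, -0.78, 0, 0.222],
])

```text
t: 14.45
tcp_pos: [412.6, -140.1, 298.5]
eef_rot: [-3.111, -0.43, 0.002]
contact_force: [-1.3, -0.1, -0.2]
width: 0.146
grasp_force: 0.0
```

>>> servo_tool([
  [1, -0.01, -0.3, 0, 0.045],
  [1, -0.02, -0.6, 0, 0.09],
  [1, -0.029, -0.99, 0, 0.135],
  [1, -0.029, -0.99, 0, 0.18],
  [1, -0.029, -0.99, 0, 0.222],
])

```text
t: 14.95
tcp_pos: [382.5, -45.6, 298.5]
eef_rot: [-3.072, 0.658, 0.002]
contact_force: [-0.3, -0.2, -0.4]
width: 0.001
grasp_force: 0.0
```

```bash
python3 - <<'E'
from h import *
s=bot.observe(); print(s["joints"].round(3))
goal(382.5,-46,193,np.radians(66))
d=cam("wrist"); save(d,"pre.png")
E
```

```text
[-0.185 -0.551  2.013  0.     1.681  1.808]
shift [0.0026 0.0032 1.0554] turn -0.0011 tcp [382.5 -45.6 298.5] tool y yaw -1.993 j6 1.808 w 0.001
```

View pics/pre.png

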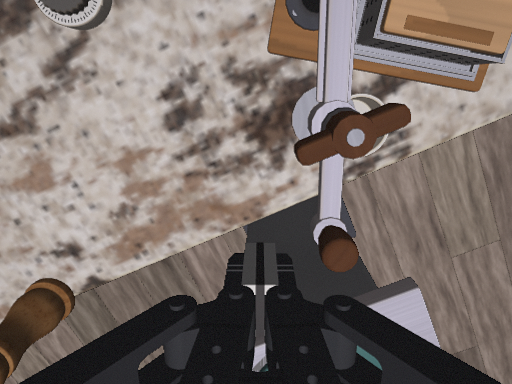

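The fingers are shut at (260,260), left of the arm bar at (330,195). The grip is at (338,250) and the wing at (355,137). I'll descend and then push to the right.

>>> servo_tool([
  [1, 0, 0, 0.3, 0],
  [1, 0, 0, 0.6, 0],
  [1, 0, 0, 0.9, 0],
  [1, 0, 0, 1, 0],
  [1, 0, 0, 1, 0],
])

```text
t: 15.5
tcp_pos: [382.4, -46.6, 198.4]
eef_rot: [3.073, -0.65, -0.005]
contact_force: [-0.4, 1.5, 0.8]
width: 0.0
grasp_force: 0.0
```

>>> servo_tool([
  [1, 0, 0, 0.05, 0],
  [1, 0, 0.05, 0.05, 0],
  [1, 0, 0.1, 0.05, 0],
  [1, 0, 0.15, 0.05, 0],
  [1, 0, 0.2, 0.05, 0],
])

```text
t: 16.0
tcp_pos: [374.7, -65.4, 195.5]
eef_rot: [3.073, -0.653, 0.001]
contact_force: [-0.0, -1.3, -0.1]
width: 0.001
grasp_force: 0.0
```

>>> servo_tool([
  [1, 0, 0.06, 0, 0],
  [1, 0, 0.12, 0, 0],
  [1, 0, 0.18, 0, 0],
  [1, 0, 0.18, 0, 0],
])

```text
t: 16.4
tcp_pos: [367.3, -82.0, 195.0]
eef_rot: [3.073, -0.654, 0.0]
contact_force: [0.8, -0.1, 0.2]
width: 0.0
grasp_force: 0.0
```

>>> servo_tool([
  [1, -0.004, 0.104, 0, -0.022],
  [1, 0, 0.208, 0, -0.044],
  [1, 0.011, 0.312, 0, -0.067],
  [1, 0.029, 0.415, 0, -0.089],
  [1, 0.054, 0.518, 0, -0.111],
])

```text
t: 16.9
tcp_pos: [351.2, -131.1, 195.0]
eef_rot: [-3.14, 0.105, 0.0]
contact_force: [-0.1, 1.5, 0.1]
width: -0.001
grasp_force: 0.7
```

>>> servo_tool([
  [1, -0.004, 0.104, 0, -0.022],
  [1, 0, 0.208, 0, -0.044],
  [1, 0.011, 0.312, 0, -0.067],
  [1, 0.029, 0.415, 0, -0.089],
  [1, 0.054, 0.518, 0, -0.111],
])

```text
t: 17.4
tcp_pos: [353.1, -183.3, 195.0]
eef_rot: [-3.11, -0.441, 0.0]
contact_force: [-0.8, 1.2, 1.3]
width: -0.002
grasp_force: 0.7
```

>>> servo_tool([
  [1, -0.004, 0.104, 0, -0.022],
  [1, 0, 0.208, 0, -0.044],
  [1, 0.011, 0.312, 0, -0.067],
  [1, 0.011, 0.312, 0, -0.067],
])

```text
t: 17.8
tcp_pos: [363.0, -213.2, 194.9]
eef_rot: [-3.047, -0.762, 0.001]
contact_force: [-0.2, 0.3, -0.4]
width: -0.001
grasp_force: 0.0
```

```bash
python3 - <<'E'
from h import *
s=bot.observe(); print(s["joints"].round(3)); v=s["tcp_pos"][:2]-np.array([499.3,-152.7]); print(np.hypot(*v),np.degrees(np.arctan2(v[1],v[0]))%360)
d=cam("wrist"); save(d,"swing.png"); goal(443,-235,195,-.593)
E
```

```text
[-0.592 -0.422  2.096 -0.     1.468  0.489]
149.1268361769378 203.94198411098267
shift [ 0.6041  0.5723 -0.0023] turn -0.1561 tcp [ 362.8 -212.7  194.8] tool y yaw -1.0833 j6 0.492 w 0.001
```

View pics/swing.png

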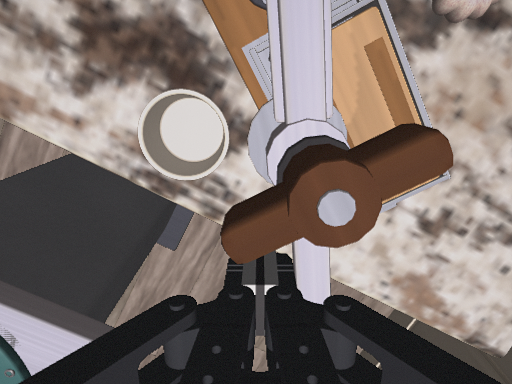

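The arm follows the fingers. The knob is at (335,205), coming over the mould, and the ramekin at (183,135) is untouched. I'll continue toward the stop.

>>> servo_tool([
  [1, -0.004, 0.078, 0, -0.017],
  [1, -0.004, 0.156, 0, -0.033],
  [1, 0, 0.234, 0, -0.05],
  [1, 0.011, 0.312, 0, -0.067],
  [1, 0.029, 0.415, 0, -0.089],
])

```text
t: 18.35
tcp_pos: [384.8, -247.5, 195.0]
eef_rot: [-2.912, -1.179, 0.0]
contact_force: [-1.6, 0.6, 0.6]
width: -0.001
grasp_force: 0.6
```

>>> servo_tool([
  [1, -0.004, 0.05, 0, -0.011],
  [1, -0.004, 0.104, 0, -0.022],
  [1, -0.004, 0.104, 0, -0.022],
  [1, -0.004, 0.104, 0, -0.022],
])

```text
t: 18.75
tcp_pos: [391.7, -255.2, 195.0]
eef_rot: [-2.871, -1.276, 0.0]
contact_force: [0.5, 0.0, -0.3]
width: 0.002
grasp_force: 0.0
```

>>> servo_tool([
  [1, 0, 0.03, 0, 0],
  [1, 0, 0.05, 0, 0],
  [1, 0, 0.05, 0, 0],
  [1, 0, 0.05, 0, 0],
])

```text
t: 19.15
tcp_pos: [395.6, -259.0, 195.0]
eef_rot: [2.87, 1.278, 0.0]
contact_force: [-0.0, -0.7, -0.5]
width: 0.001
grasp_force: 0.1
```

>>> servo_tool([
  [1, 0, 0.02, 0, 0],
  [1, 0, 0.04, 0, 0],
  [1, 0, 0.04, 0, 0],
  [1, 0, 0.04, 0, 0],
])

```text
t: 19.55
tcp_pos: [398.6, -261.7, 195.0]
eef_rot: [2.87, 1.278, -0.0]
contact_force: [-0.7, -0.1, 0.2]
width: -0.002
grasp_force: 0.0
```

>>> servo_tool([
  [1, 0, 0.02, 0, 0],
  [1, 0, 0.03, 0, 0],
  [1, 0, 0.03, 0, 0],
  [1, 0, 0.03, 0, 0],
])

```text
t: 19.95
tcp_pos: [400.2, -263.0, 194.7]
eef_rot: [-2.867, -1.278, 0.002]
contact_force: [-9.8, 8.8, 5.1]
width: -0.001
grasp_force: 6.8
```

```bash
python3 - <<'E'
from h import *
s=bot.observe(); print(s["contact_force"],s["tcp_pos"])
d=cam("wrist"); P=cloud(d); z=P[:,:,2]; f=d["frame"]; hsv=cv2.cvtColor(f,cv2.COLOR_RGB2HSV); cv2.imwrite("pics/home0.png",f[:,:,::-1])
b=np.array([443.4,-235.6]);X=np.array([.559,.829]);Y=np.array([-.829,.559])
# arm bar axis: points z 125..140 low saturation, press x 20..80
r=P[:,:,:2]-b; m=(z>125)&(z<146)&(hsv[:,:,1]<60)
for a in range(25,75,10):
    k=m&(np.abs(r@X-a)<5); y=(r@Y)[k]; print(a,k.sum(),np.percentile(y,[5,50,95]).round(1) if k.sum() else 0)
E
```

```text
[-9.81278962  8.76649003  5.08842833] [ 400.1867534  -263.03426464  194.68190566]
25 1554 [-10.2   0.4  10.2]
35 1663 [-10.3   0.4  10.1]
45 1802 [-10.2   0.3  10.2]
55 1630 [-10.2   1.2  10.3]
65 34 [ 8.1 10.  11.2]
```

The wrist force of about 13 N and the bar axis parallel to press x (offset 0.3 mm) show the arm is at its stop. I'll back off, rise, and look at the knob.

>>> servo_tool([
  [1, 0, -0.15, 0, 0],
  [1, 0, -0.3, 0, 0],
  [1, 0, -0.35, -0.3, 0],
  [1, 0, -0.35, -0.6, 0],
  [1, 0, -0.35, -1, 0],
])

```text
t: 20.5
tcp_pos: [374.4, -240.0, 295.3]
eef_rot: [-2.869, -1.278, 0.001]
contact_force: [1.4, -0.1, 0.3]
width: -0.001
grasp_force: 0.0
```

>>> servo_tool([
  [-1, 0.2, 0.2, 0, -0.02],
  [-1, 0.5, 0.48, 0, -0.044],
  [-1, 0.5, 0.48, 0, -0.044],
  [-1, 0.5, 0.48, 0, -0.044],
  [-1, 0.5, 0.48, 0, -0.044],
])

```text
t: 21.0
tcp_pos: [443.4, -235.2, 294.9]
eef_rot: [-2.775, -1.473, 0.0]
contact_force: [0.2, -1.2, 0.2]
width: 0.846
grasp_force: 0.0
```

```bash
python3 - <<'E'
from h import *
s=bot.observe(); print(s["tcp_pos"],s["width"],s["joints"].round(3))
d=cam("wrist"); save(d,"knob.png"); P=cloud(d); z=P[:,:,2]
import pickle; pickle.dump((d,P),open("knob.pkl","wb"))
b=np.array([443.4,-235.6]);X=np.array([.559,.829]);Y=np.array([-.829,.559]); r=P[:,:,:2]-b
hsv=cv2.cvtColor(d["frame"],cv2.COLOR_RGB2HSV)
k=cv2.inRange(hsv,(0,90,20),(16,255,200)); m=(k>0)&(z>178)&(z<190)&(np.hypot(r[:,:,0],r[:,:,1])<45)
v,u=np.nonzero(m); zt=np.median(z[m]); h,e=np.histogram(z[m],bins=np.arange(178,190,1)); print(dict(zip(e.tolist(),h.tolist())))
R_=cv2.minAreaRect(onplane(d,np.c_[u,v],182.5)[:,:2].astype(np.float32)); print(R_, zt)
p=onplane(d,np.c_[u,v],182.5)[:,:2]; c=p.mean(0); w,V=np.linalg.eigh(np.cov((p-c).T)); print("pca yaw",np.degrees(np.arctan2(V[1,1],V[0,1])),"c",c,(c-b)@X,(c-b)@Y)
f=(hsv[:,:,1]>90)&(z>70)&(z<90)&(np.abs(r@X)<55)&(np.abs(r@Y)<28); print("follower",np.median(z[f]),f.sum())
print("counter",np.median(z[np.abs(z)<8]))
E
```

```text
[ 443.40581322 -235.23125463  294.93574027] 0.8458476285622355 [-0.539 -0.265  1.816 -0.     1.591  0.056]
{178: 66, 179: 82, 180: 105, 181: 112, 182: 199, 183: 483, 184: 794, 185: 608, 186: 66, 187: 2, 188: 0}
((444.373779296875, -234.3268585205078), (25.90456199645996, 63.115394592285156), 65.71383666992188) 184.32589208754294
pca yaw 168.0002037125132 c [ 445.2645999  -233.74471526] 2.58034238869403 -0.5086491449890734
follower 78.92005733795207 1257
counter 1.9318165222697985
```

View pics/knob.png

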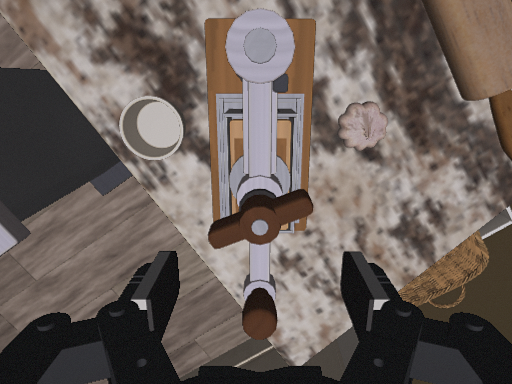

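The arm is home. The wing runs from (212,238) to (310,200), the screw cap is at (260,228), and the grip is at (260,315). The wing angle of about 68° from press x matches the knob height (182.4 mm), so the gap to the follower is about 6.4 mm.

```bash
python3 - <<'E'
from h import *
import pickle; d,P=pickle.load(open("knob.pkl","rb")); f=d["frame"]; hsv=cv2.cvtColor(f,cv2.COLOR_RGB2HSV)
c=((hsv[:,:,1]<60)&(hsv[:,:,2]>100)).astype(np.uint8); c[:215]=0;c[242:]=0;c[:,:245]=0;c[:,275:]=0
n,l,st,ct=cv2.connectedComponentsWithStats(c); print(st[1:].tolist(),ct[1:])
print(onplane(d,[(260,228)],184))
z=P[:,:,2]; b=np.array([443.4,-235.6]); r=P[:,:,:2]-b
k=cv2.inRange(hsv,(0,90,20),(16,255,200)); m=(k>0)&(z>182.8)&(z<187)&(np.hypot(r[:,:,0],r[:,:,1])<45)
p=P[m][:,:2]; w,V=np.linalg.eigh(np.cov((p-p.mean(0)).T)); print(p.mean(0),np.degrees(np.arctan2(V[1,1],V[0,1])),cv2.fitEllipse(p.astype(np.float32)))
goal(443.4,-235.6,290,np.radians(78))
E
```

```text
[[251, 220, 17, 16, 208], [245, 239, 4, 3, 8], [271, 239, 4, 3, 8]] [[259.30288462 227.18269231]
 [246.125      240.375     ]
 [272.875      240.375     ]]
[[ 443.20322196 -236.45376224  184.        ]]
[ 445.02972668 -234.12360491] 167.7038031855866 ((444.3995666503906, -234.3394317626953), (17.336204528808594, 49.9055061340332), 77.8041000366211)
shift [-0.0019  0.0027  0.0512] turn 0.3772 tcp [ 443.3 -235.3  295.1] tool y yaw -0.5952 j6 0.056 w 0.925
```

>>> servo_tool([
  [-1, 0, 0.004, 0, -0.042],
  [-1, 0, 0.004, 0, -0.084],
  [-1, 0, 0.004, 0, -0.126],
  [-1, 0, 0.004, 0, -0.168],
  [-1, 0, 0.004, 0, -0.207],
])

```text
t: 21.55
tcp_pos: [443.5, -235.6, 295.4]
eef_rot: [2.153, 2.287, 0.0]
contact_force: [-0.0, 0.3, 0.5]
width: 1.002
grasp_force: 0.0
```

>>> servo_tool([
  [-1, 0, 0, 0, -0.042],
  [-1, 0, 0, 0, -0.084],
  [-1, 0, 0, 0, -0.126],
  [-1, 0, 0, 0, -0.168],
  [-1, 0, 0, 0, -0.207],
])

```text
t: 22.05
tcp_pos: [443.5, -235.6, 295.4]
eef_rot: [1.31, 2.855, -0.0]
contact_force: [0.2, -0.1, 0.6]
width: 0.996
grasp_force: 0.0
```

>>> servo_tool([
  [-1, 0, 0, 0, -0.042],
  [-1, 0, 0, 0, -0.084],
  [-1, 0, 0, 0, -0.126],
  [-1, 0, 0, 0, -0.168],
  [-1, 0, 0, 0, -0.207],
])

```text
t: 22.55
tcp_pos: [443.5, -235.6, 295.4]
eef_rot: [0.329, 3.124, -0.001]
contact_force: [-0.4, -0.2, -0.6]
width: 1.006
grasp_force: 0.0
```

>>> servo_tool([
  [-1, 0, 0, 0.2, 0],
  [-1, 0, 0, 0.35, 0],
  [-1, 0, 0, 0.35, 0],
  [-1, 0, 0, 0.35, 0],
])

```text
t: 22.95
tcp_pos: [443.9, -235.5, 260.2]
eef_rot: [-0.337, -3.123, -0.0]
contact_force: [-0.2, 0.0, 0.4]
width: 0.997
grasp_force: 0.0
```

```bash
python3 - <<'E'
from h import *
goal(443.4,-236,235,np.radians(77.7)); print(bot.observe()["contact_force"])
E
```

```text
shift [ 0.004  -0.0063  0.2523] turn -0.0001 tcp [ 443.9 -235.5  260.2] tool y yaw 1.3559 j6 -1.894 w 0.997
[-0.21868828  0.02279817  0.41686888]
```

>>> servo_tool([
  [0.1, 0, 0, 0, 0],
  [0.1, 0, 0, 0, 0],
  [0.1, 0, 0, 0, 0],
  [0.1, 0.004, -0.004, 0.12, 0],
  [0.1, 0.004, -0.004, 0.25, 0],
])

```text
t: 23.45
tcp_pos: [443.7, -235.7, 234.1]
eef_rot: [0.336, 3.123, -0.0]
contact_force: [0.5, -0.6, -1.1]
width: 0.454
grasp_force: 0.0
```

>>> servo_tool([
  [0.1, 0, 0, 0, 0],
  [1, 0, 0, 0, 0],
  [1, 0, 0, 0, 0],
  [1, 0, 0, 0, 0],
  [1, 0, 0, 0, 0],
], grip_force=30)

```text
t: 23.95
tcp_pos: [443.7, -235.7, 235.0]
eef_rot: [-0.336, -3.123, -0.0]
contact_force: [-0.9, 1.8, -3.1]
width: 0.225
grasp_force: 36.6
```

>>> servo_tool([
  [1, 0, 0, 0, 0],
  [1, 0, 0, 0, 0],
])

```text
t: 24.15
tcp_pos: [443.7, -235.7, 235.0]
eef_rot: [-0.336, -3.123, -0.0]
contact_force: [-1.0, 1.8, -3.2]
width: 0.23
grasp_force: 36.7
```

```bash
python3 - <<'E'
from h import *
s=bot.observe(); print(s["t"],s["wrist_torque"],s["contact_force"],s["width"]*85); goal(443.4,-236,235,np.radians(77.7))
E
```

```text
24.15 [ 0.18796069  0.18472305 -0.02311911] [-1.04452422  1.82571813 -3.15051095] 19.549327359113395
shift [ 0.002  -0.004  -0.0002] turn 0.0002 tcp [ 443.7 -235.7  235. ] tool y yaw 1.3567 j6 -1.896 w 0.23
```

>>> servo_tool([
  [1, 0, 0, 0.0054, 0.045],
  [1, 0, 0, 0.0108, 0.09],
  [1, 0, 0, 0.0162, 0.135],
  [1, 0, 0, 0.0216, 0.18],
  [1, 0, 0, 0.027, 0.225],
])

```text
t: 24.65
tcp_pos: [443.6, -235.9, 232.3]
eef_rot: [-1.404, -2.81, 0.001]
contact_force: [-2.6, -1.7, -2.4]
width: 0.231
grasp_force: 36.3
```

```bash
cat > k.py <<'E'
from h import *
s=bot.observe(); print(s["t"],"tau",s["wrist_torque"].round(3),"F",s["contact_force"].round(1),"w",round(s["width"]*85,1)); goal(443.4,-236,235,np.radians(77.7))
d=cam("wrist"); P=cloud(d); z=P[:,:,2]; b=np.array([443.4,-236]); r=P[:,:,:2]-b; hsv=cv2.cvtColor(d["frame"],cv2.COLOR_RGB2HSV)
k=cv2.inRange(hsv,(0,90,20),(16,255,200)); m=(k>0)&(z>160)&(z<190)&(np.hypot(r[:,:,0],r[:,:,1])<40)
zt=np.percentile(z[m],80) if m.any() else 0; h,e=np.histogram(z[m],bins=np.arange(160,190,2)); print(m.sum(),zt,h.tolist())
m&=z>zt-3; p=P[m][:,:2]; w,V=np.linalg.eigh(np.cov((p-p.mean(0)).T)); print("wing yaw",np.degrees(np.arctan2(V[1,1],V[0,1])),p.mean(0)-b,np.sqrt(w),"counter",np.median(z[np.abs(z)<8]))
E
python3 k.py
```

```text
24.65 tau [-0.194  0.565  0.105] F [-2.6 -1.7 -2.4] w 19.7
shift [-0.0001 -0.0023 -0.0271] turn -0.2267 tcp [ 443.6 -235.9  232.3] tool y yaw 0.6439 j6 -1.183 w 0.231
4826 182.39857578887398 [7, 27, 53, 62, 64, 70, 71, 81, 213, 499, 2044, 1620, 13, 2]
wing yaw 127.63768424506767 [-1.5346301   3.71612816] [ 4.58550351 16.72128178] counter 1.8940819050403093
```

>>> servo_tool([
  [1, 0, 0, 0.0054, 0.045],
  [1, 0, 0, 0.0108, 0.09],
  [1, 0, 0, 0.0162, 0.135],
  [1, 0, 0, 0.0216, 0.18],
  [1, 0, 0, 0.027, 0.225],
])

```text
t: 25.2
tcp_pos: [443.4, -235.9, 229.6]
eef_rot: [-2.287, -2.154, 0.002]
contact_force: [-5.7, -1.5, -2.5]
width: 0.229
grasp_force: 36.5
```

```bash
python3 k.py
```

```text
25.2 tau [-0.212  1.169  0.084] F [-5.7 -1.5 -2.5] w 19.4
shift [-0.0006  0.0003 -0.0539] turn -0.4507 tcp [ 443.4 -235.9  229.6] tool y yaw -0.0598 j6 -0.479 w 0.229
4766 179.7014189266025 [43, 47, 68, 65, 51, 78, 93, 282, 750, 2783, 499, 6, 1, 0]
wing yaw 87.29539875774071 [0.69789649 4.45329653] [ 4.58006895 16.74371707] counter 1.948909530608944
```

>>> servo_tool([
  [1, 0, 0, 0.0054, 0.045],
  [1, 0, 0, 0.0108, 0.09],
  [1, 0, 0, 0.0162, 0.135],
  [1, 0, 0, 0.0216, 0.18],
  [1, 0, 0, 0.027, 0.225],
])

```text
t: 25.75
tcp_pos: [443.2, -235.8, 226.9]
eef_rot: [-2.891, -1.229, 0.003]
contact_force: [-8.4, 0.1, 0.5]
width: 0.231
grasp_force: 36.8
```

```bash
python3 k.py
```

```text
25.75 tau [-0.006  1.586  0.087] F [-8.4  0.1  0.5] w 19.6
shift [ 0.0005  0.0027 -0.0815] turn 0.3243 tcp [ 443.2 -235.8  226.9] tool y yaw -0.7667 j6 0.227 w 0.231
4696 177.03686442346145 [60, 64, 59, 81, 66, 134, 372, 1301, 2486, 68, 5, 0, 0, 0]
wing yaw 46.71202440979875 [2.82955792 3.45616359] [ 4.55808189 16.71399986] counter 1.9225181800960058
```

>>> servo_tool([
  [1, 0, 0, 0.0054, 0.045],
  [1, 0, 0, 0.0108, 0.09],
  [1, 0, 0, 0.0162, 0.135],
  [1, 0, 0, 0.0216, 0.18],
])

```text
t: 26.2
tcp_pos: [443.1, -235.7, 224.7]
eef_rot: [-3.119, -0.374, 0.003]
contact_force: [-10.8, 1.7, 0.1]
width: 0.231
grasp_force: 37.0
```

>>> servo_tool([
  [1, 0, 0, 0.0054, 0.045],
  [1, 0, 0, 0.0108, 0.09],
  [1, 0, 0, 0.0162, 0.135],
  [1, 0, 0, 0.0216, 0.175],
  [1, 0, 0, 0.0216, 0.175],
])

```text
t: 26.7
tcp_pos: [443.1, -235.5, 222.6]
eef_rot: [-3.103, 0.485, 0.003]
contact_force: [-10.2, 3.5, 1.2]
width: 0.224
grasp_force: 37.1
```

```bash
python3 k.py
```

```text
26.7 tau [ 0.685  1.717 -0.041] F [-10.2   3.5   1.2] w 19.1
shift [ 0.004   0.0038 -0.1239] turn -0.0304 tcp [ 443.1 -235.5  222.6] tool y yaw -1.8809 j6 1.342 w 0.224
4634 172.81465156117972 [60, 69, 86, 162, 408, 1602, 2214, 28, 5, 0, 0, 0, 0, 0]
wing yaw 162.28745313730582 [3.59406885 0.0942751 ] [ 4.58492439 16.7604562 ] counter 1.9857894298012866
```

>>> servo_tool([
  [0.1, 0, 0, 0, 0],
  [0.1, 0, 0, 0, 0],
  [0.1, 0, 0, 0, 0],
  [0.1, 0, 0, 0, 0],
])

```text
t: 27.15
tcp_pos: [443.9, -235.8, 222.8]
eef_rot: [3.104, -0.481, 0.001]
contact_force: [0.4, -0.2, -0.2]
width: 0.455
grasp_force: 0.0
```

>>> servo_tool([
  [0.1, 0, 0, -0.2, 0],
  [0.1, 0, 0, -0.45, 0],
  [0.1, 0, 0, -0.72, 0],
  [0.1, 0, 0, -0.72, 0],
])

```text
t: 27.55
tcp_pos: [444.4, -236.1, 298.4]
eef_rot: [3.103, -0.481, 0.007]
contact_force: [0.3, -0.5, 0.4]
width: 0.452
grasp_force: 0.0
```

>>> servo_tool([
  [-1, 0, 0, 0, -0.042],
  [-1, 0, 0, 0, -0.084],
  [-1, 0, 0, 0, -0.126],
  [-1, 0, 0, 0, -0.168],
  [-1, 0, 0, 0, -0.205],
])

```text
t: 28.05
tcp_pos: [443.7, -235.7, 294.1]
eef_rot: [-3.096, -0.534, 0.0]
contact_force: [-0.2, 0.2, -0.3]
width: 0.998
grasp_force: 0.0
```

>>> servo_tool([
  [-1, 0, 0, 0, -0.042],
  [-1, 0, 0, 0, -0.084],
  [-1, 0, 0, 0, -0.126],
  [-1, 0, 0, 0, -0.168],
  [-1, 0, 0, 0, -0.205],
])

```text
t: 28.55
tcp_pos: [443.7, -235.7, 294.1]
eef_rot: [-2.768, -1.486, 0.0]
contact_force: [-0.7, -0.5, 0.4]
width: 0.999
grasp_force: 0.0
```

```bash
python3 k.py; python3 - <<'E'
from h import *
import pickle; d0,P0=pickle.load(open("knob.pkl","rb")); d=cam("wrist"); P=cloud(d); pickle.dump((d,P),open("end.pkl","wb"))
b=np.array([443.4,-236]);X=np.array([.559,.829]);Y=np.array([-.829,.559])
for n,dd,Q in(("before",d0,P0),("after",d,P)):
    hsv=cv2.cvtColor(dd["frame"],cv2.COLOR_RGB2HSV); z=Q[:,:,2]; r=Q[:,:,:2]-b; rad=np.hypot(r[:,:,0],r[:,:,1])
    m=(hsv[:,:,1]<70)&(rad<30)&(z>82)&(z<112)&(np.abs(r@Y)>12); h,e=np.histogram(z[m],bins=np.arange(82,112,1)); print(n,m.sum(),h.tolist())
    f=(hsv[:,:,1]>90)&(z>70)&(z<90)&(np.abs(r@X)<50)&(np.abs(r@Y)<26); print("follower",f.sum(),np.median(z[f]))
    k=m&(z>90); print("foot top median",np.median(z[k]))
    a=(hsv[:,:,1]<60)&(z>125)&(z<146)
    print([np.percentile((r@Y)[a&(np.abs(r@X-t)<5)],[5,95]).mean().round(1) for t in(30,45)])
E
```

```text
28.55 tau [-0.013 -0.006 -0.004] F [-0.7 -0.5  0.4] w 84.9
shift [-0.0046 -0.0008  0.5911] turn 0.382 tcp [ 443.7 -235.7  294.1] tool y yaw -0.5853 j6 0.046 w 0.999
2531 172.8086609040084 [91, 87, 91, 130, 207, 788, 1110, 27, 0, 0, 0, 0, 0, 0]
wing yaw 162.01470756045563 [1.66877524 1.9058325 ] [ 4.99482078 16.36120689] counter 1.9416508991795638
before 733 [0, 0, 0, 0, 2, 1, 2, 4, 21, 115, 167, 202, 127, 73, 17, 1, 1, 0, 0, 0, 0, 0, 0, 0, 0, 0, 0, 0, 0]
follower 1243 78.92464113334393
foot top median 93.28265899962943
[np.float64(0.2), np.float64(0.2)]
after 698 [3, 10, 76, 152, 172, 146, 100, 31, 8, 0, 0, 0, 0, 0, 0, 0, 0, 0, 0, 0, 0, 0, 0, 0, 0, 0, 0, 0, 0]
follower 1252 78.88715519413896
foot top median 90.29991388638328
[np.float64(0.2), np.float64(0.3)]
```

```bash
python3 -c "
from h import *
print(workorder.finish_job())"
```

```text
the job is handed in; nothing more can be done
None
```

The job is handed in: the mould is between the rails, the arm is at its stop, and the foot presses the follower with its spring in about 5.5 mm by my depth measurements (allowed 4.0 to 8.4). Nothing nearby was touched as far as I saw, but no verdict was returned.

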